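Space a wear tile off its stop and hold it pressed in the bonding jig

ROBOT

A 6-joint arm with a two-finger parallel gripper is mounted at the origin on the work surface. World frame = base frame: x ahead of the robot, y to its left, z up, the work surface at z = 0. Lengths are in mm, angles in rad, forces in N, time in s.
With the tool pointing down it reaches from about 400 to 925 mm from the base axis. Payload 12.5 kg.
Tool frame: the origin (TCP) lies midway between the tips of the shut fingers; the grasp point (between the pads) lies 19 mm behind it (arm.tcp_to_grasp is the distance from the TCP to the grasp point, in mm); z points along the fingers, y is the direction in which the jaws open and shut (so a half turn about z gives the same grasp; the last joint's range is limited). The gripper opens to 95 mm and grips with 3 to 60 N. Pads are 20 mm wide; open, the fingers measure 119 mm over their backs; the gripper's body (75 mm by 180 mm) begins 59 mm behind the grasp point.
Start: joints at [-1.293, 0.491, 1.559, -0, 1.092, -0.106], TCP at [234.054, -579.542, 180.761] pointing down, gripper open.
Joint ranges: [-3.1, 3.1], [-0.84, 2.19], [0.05, 2.79], [-1.13, 4.28], [0.06, 2.93], [-2.69, 2.69]. Speed limits (rad/s): [2.22, 2.22, 2.79, 3.14, 3.14, 3.14].

INTERFACE

Orientations are given as a rotation vector (axis times angle).
In Python, from cell import arm gives the robot as it stands.
- The arm moves only by the tool arm_command, never from a script. Its argument "commands" is a list of rows, each an object of numbers: "x", "y", "z": the shift along the tool's x, y, z in cm; "rx", "ry", "rz": the turn, a rotation vector about the tool's x, y, z in degrees. A call has 1 to 10 rows; each row shifts and turns the pose as measured when the row begins, along the tool's axes as they then stand; what a row does not reach is not made up. A row lasts 1/8 s, in which the tool goes at most 62.5 mm and 10.7 degrees, less where a joint would pass 70% of its speed; a pose out of reach is approached as far as the arm can. A call is refused whole if a number of a shift passes 6.25 or a number of a turn 10.7, either way. A call with a gripper value outside its range is refused whole. "grip" is the gripper command: -1 is shut, 1 is fully open, values between are in proportion, set as the call begins (left out, the last holds). The fingers move at their own pace and stop on an object; "force" is the grip in N (left out, the last holds). Time passes only in rows, so rows that do not move let the fingers close. It gives the time, the measured TCP pose, the force and the opening at its end, in the units of the state.
- arm.read_state(): the state, without advancing time (a new reading comes with each control period).
- arm.read_camera(name): name is "scene" or "top" or "wrist"; returns a dict with "frame" (384x512x3 uint8, red, green, blue), "mtx" (3x3 intrinsics, pixels), "R" (3x3) and "t" (3): a world point X has camera coordinates R X + t. Camera axes: x right, y down, z forward; pixel columns grow to the right and rows downward; lengths in mm; the calibration is good to about 2 mm. A picture is of the moment at which its call begins. There is no depth.
- arm.close_job(): hands the job in, once; it reports no verdict.
The state is a dict: "time_s": time; "joint_pos": joint angles; "qd": joint speeds; "tau": joint torques, N m; "tool_pos": TCP position; "ee_rot": TCP orientation; "wrist_force": force on the tool from outside, world axes, zero at the start; "torque": the same for the moment, N m; "finger_gap": finger opening in mm.
Only numpy, scipy, OpenCV 4.12 (cv2) and the standard library are available. Lean on these libraries where they do the work, as an engineer would, in place of code of your own. Each camera call takes 0.05 s, during which the arm holds its last target. There are 200 camera calls.

TASK

Take the red spacer from its wooden rack, slide it upright and right down into the gap between tile and blue stop of the one bonding jig whose gap is wide enough, and let go of it; do not force it into the two narrow jigs or push their tiles, and do not disturb the other things on the bench. Then push that jig's yellow sprung pad towards the stop until the white tile is pressed flush against the spacer and the spacer against the stop, with a push of about 10 N. Finish while still holding it pressed: the tile springs back as soon as it is released.

Things in the scene. Friction and masses are not known exactly. Their poses are not given: they have to be found in the camera images.
- spacer_center (a point): Centre of the spacer: a flat upright block, red with a bare steel top (the top 20 mm), 12 thick (own x) x 50 wide (own y) x 80 tall (z), about 0.12 kg. Starts standing in the wooden rack. This point is half-way up, 40 mm above its underside.
- rack: Wooden storage block, fixed, 44 (x) x 80 (y) x 30 tall, origin at the centre of its underside, with a slot 15 x 53 mm from the top, 20 mm deep, in which the spacer stands (spacer underside 10 mm above the bench, top 90 mm).
- jig_wide: Jig fixed to the bench. Own +x points from yellow push pad to blue stop. Black base plate 130 x 90 x 12 thick, x -60 to +70; origin on its underside, mid-width. Stop 90 wide, 20 thick, face at x +35, top at z 52. White tile 60 wide, 8 thick, on a slide, face at x +17, top at z 49. The gap tile to stop is 18 mm at the start and opens no further.
- wide_gap (a point): Middle of the starting gap (18 mm) of the wide jig, on the base plate (12 mm above the bench), half-way along the tile; axes as the jig's. The spacer stands here with its underside on the plate, its thickness (own x) along the jig's x, either way round, and stands 40 mm proud of the stop.
- wide_push (a point): Centre of the robot-side face of the wide jig's yellow push pad, on which one pushes along the jig's +x; moves with the pad; axes as the jig's. The pad is an upright plate 44 wide, 8 thick, z 20 to 66 above the bench; its outer face starts 54 mm behind the tile's face. 23 mm of base plate (top at z 12) lie free before it.
- wide_tile (a joint): How far the wide jig's tile has slid towards its stop (m): 0 as it starts, held back there by a spring of 2 N (2.6 N at 6 mm); about 0.006 when it is flush against the seated spacer. The tile springs back to 0 when let go.
- wide_pad (a joint): How far the wide jig's yellow pad is pushed into the slide behind the tile (m): a buffer spring of 1 N per mm, 0 when free, hard stop at 0.015. The force on the spacer is the push on the pad less about 2.6 N of the return spring.
- jig_mid: Jig fixed to the bench. Own +x points from yellow push pad to blue stop. Black base plate 130 x 90 x 12 thick, x -60 to +70; origin on its underside, mid-width. Stop 90 wide, 20 thick, face at x +35, top at z 52. White tile 60 wide, 8 thick, on a slide, face at x +26, top at z 49. The gap tile to stop is 9 mm at the start and opens no further. Too narrow for the spacer.
- jig_narrow: Jig fixed to the bench. Own +x points from yellow push pad to blue stop. Black base plate 130 x 90 x 12 thick, x -60 to +70; origin on its underside, mid-width. Stop 90 wide, 20 thick, face at x +35, top at z 52. White tile 60 wide, 8 thick, on a slide, face at x +29, top at z 49. The gap tile to stop is 6 mm at the start and opens no further. Too narrow for the spacer.
- mid_tile (a joint): Same for the tile of the mid jig (m), 0 at rest; to be left alone.
- narrow_tile (a joint): Same for the tile of the narrow jig (m), 0 at rest; to be left alone.
- dispenser: Bystander: red bottle with white cap, 36 diameter, 110 tall, origin under its centre.
- can: Bystander: black can, 60 diameter, 140 tall, origin under its centre.
- tape: Bystander: yellow tape measure, 60 x 66 x 36 tall, origin under its centre.
- collar: Bystander: dark steel ring, 34 diameter, 18 tall, lying flat between the jigs, origin under its centre.
- bush: Bystander: brass ring, 30 diameter, 22 tall, lying flat between the jigs, origin under its centre.
- wrench: Bystander: steel wrench 190 long, lying at the side.
- driver: Bystander: screwdriver 200 long with red handle, lying behind the jigs.

How it is judged:
By the outcome, as a careful person would: the job done as asked, in the order asked, and still so for the second after the job is handed in, while the arm keeps its last pose, push and grip.
It also fails if it takes over 54 s, if anything falls off the work surface, if the arm or the gripper's body presses on something with over 40 N, if the wrist force passes 120 N, or if a joint passes its speed limit or range.

## Working session

There is one attempt and no reset: what is moved stays moved. The work goes in short steps, Python scripts to look and compute and a tool call to move; the robot and the scene stay as the last step left them, time stands still between calls to the robot, and variables do not carry over. Pictures are saved under pics/ and viewed, about 8 in all and at most 12, crops included, and the job is handed in when it is done.

Besides the shell and the picture viewer there is one more tool, called after "Request:" by a JSON object that holds its "name" and its "arguments". arm_command: Moves the arm, as the interface text tells. Its arguments: {"type":"object","properties":{"commands":{"type":"array","items":{"type":"object","properties":{"x":{"type":"number"},"y":{"type":"number"},"z":{"type":"number"},"rx":{"type":"number"},"ry":{"type":"number"},"rz":{"type":"number"}}}},"grip":{"type":"number"},"force":{"type":"number"}},"required":["commands"]}

```bash
mkdir -p pics; cat > h.py <<'E'
import numpy as np, cv2
from cell import arm
def shot(n,f,crop=None,s=1):
    c=arm.read_camera(n); im=c["frame"][:,:,::-1].copy()
    np.savez(f"pics/{f}.npz",mtx=c["mtx"],R=c["R"],t=c["t"],im=im)
    if crop: x0,y0,x1,y1=crop; im=im[y0:y1,x0:x1]
    if s!=1: im=cv2.resize(im,None,fx=s,fy=s,interpolation=cv2.INTER_CUBIC)
    cv2.imwrite(f"pics/{f}.png",im); return c
def back(c,u,v,z):
    R,t,K=c["R"],np.ravel(c["t"]),c["mtx"]
    d=R.T@np.linalg.solve(K,[u,v,1.]); o=-R.T@t
    return o+d*(z-o[2])/d[2]
def proj(c,X):
    p=c["mtx"]@(c["R"]@np.asarray(X,float)+np.ravel(c["t"])); return p[:2]/p[2]
E
python3 - <<'E'
from h import *
for n in("top","scene"):
    c=shot(n,n+"0",s=1.5); print(n,-c["R"].T@np.ravel(c["t"]),c["mtx"][0,0])
print(arm.read_state())
E
```

```text
top [ 387.93198956   21.10965051 1213.61621939] 473.0294356342787
scene [1073.89154774  517.4542931   969.68623257] 438.05852041613576
{'time_s': 0.1, 'joint_pos': array([-1.29258619e+00,  4.91487546e-01,  1.55936169e+00, -2.48171762e-05,
        1.09168861e+00, -1.05600197e-01]), 'qd': array([ 0.00067622,  0.00028992, -0.00149171,  0.00060212, -0.00141515,
        0.0001366 ]), 'tau': array([ 2.99141131e-03, -6.13620615e+01, -2.58606756e+01,  6.94080396e-02,
        4.69982601e-02, -5.24400969e-05]), 'tool_pos': array([ 233.98602024, -579.29841436,  180.2367228 ]), 'ee_rot': array([-3.08299536e+00, -5.99032595e-01,  1.62386135e-04]), 'wrist_force': array([-0.06524154, -0.08784181, -0.70985745]), 'torque': array([0.02371639, 0.03822331, 0.06395493]), 'finger_gap': 95.09468955864754}
```

View pics/top0.png

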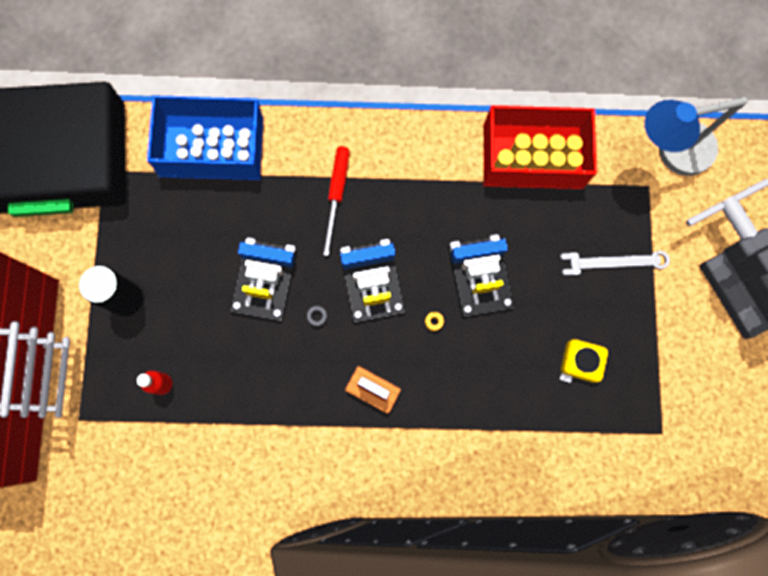

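View pics/scene0.png

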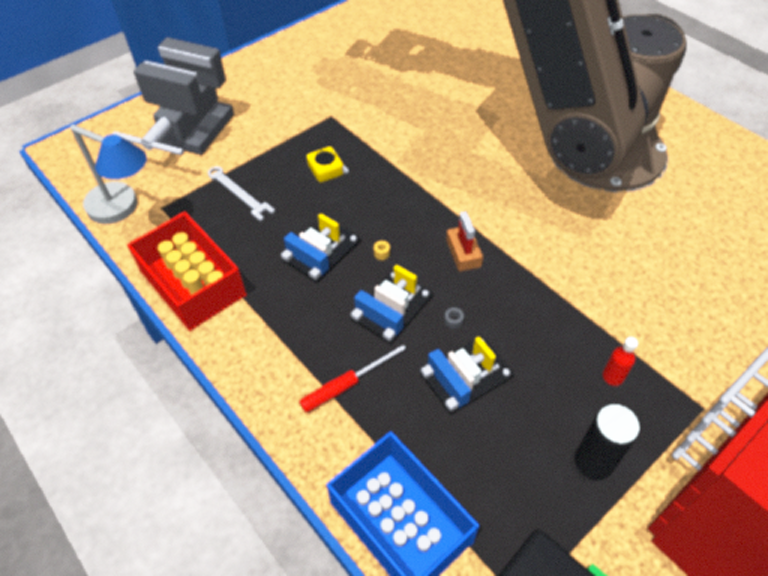

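The three jigs are at about (264,278), (372,281) and (481,276) in the enlarged top view, and the rack is at (373,389). I'll crop closer to compare the gaps.

```bash
python3 - <<'E'
from h import *
c=shot("top","top1",(150,150,350,280),4)
E
```

```text
(no output)
```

View pics/top1.png

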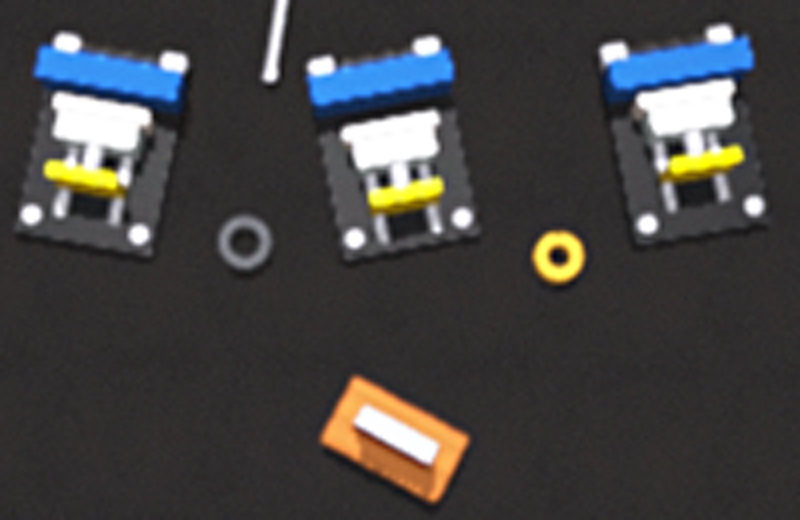

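```bash
python3 - <<'E'
from h import *
c=dict(np.load("pics/top1.npz"))
def B(l,z): return np.array([back(c,150+(u+.5)/4-.5,150+(v+.5)/4-.5,z)[:2] for u,v in l])
r=B([(356,376),(470,437),(437,504),(320,440)],30); s=B([(366,404),(440,444),(432,466),(354,425)],90)
print("rack",r.round(1),r.mean(0)); print("spacer",s.round(1),s.mean(0))
def ang(d): return np.degrees(np.arctan2(d[1],d[0]))
print("long axis angs",ang(r[0]-r[1]),ang(r[3]-r[2]),ang(s[0]-s[1]),ang(s[3]-s[2]))
b=B([(346,262),(480,237)],12); st=B([(308,82),(448,50)],52); sc=B([(355,238),(463,217)],14); sb=B([(322,66),(428,46)],14)
for n,q in(("basefront",b),("stopback",st),("screws",sc),("rear",sb)): print(n,q.round(1),q.mean(0).round(1),"len",np.linalg.norm(q[0]-q[1]).round(1),"yang",ang(q[0]-q[1]).round(1))
for n,u,v,z in(("collar",245,242,18),("bush",559,256,22)): print(n,B([(u,v)],z))
E
```

```text
rack [[482.3  24.3]
 [446.4 -47.4]
 [405.1 -27.7]
 [442.3  45.5]] [444.02790861  -1.32820306]
spacer [[461.2  17.8]
 [439.  -26.3]
 [426.1 -21.9]
 [448.8  24.5]] [443.75059201  -1.47362185]
long axis angs 63.42939692346656 63.07362599689641 63.233852585788426 63.949510088831495
basefront [[556.2  32.8]
 [574.7 -52.8]] [565.5 -10. ] len 87.6 yang 102.2
stopback [[664.3  59.6]
 [687.7 -28.3]] [676.   15.7] len 90.9 yang 104.9
screws [[571.6  27.4]
 [587.1 -41.5]] [579.4  -7.1] len 70.7 yang 102.7
rear [[684.4  52.1]
 [699.8 -16.7]] [692.1  17.7] len 70.6 yang 102.6
collar [[566.53823283  97.45145602]]
bush [[ 562.31922565 -102.68251322]]
```

```bash
cat >> h.py <<'E'
from scipy.spatial.transform import Rotation as Ro
def want(p,yaw):
    """tool-frame shift (cm) and turn (deg) to TCP p, pointing down, jaw axis (tool y) along world yaw (mod 180)"""
    s=arm.read_state(); R0=Ro.from_rotvec(s["ee_rot"]); best=None
    for k in(0,180):
        a=np.radians(yaw+k); y=np.array([np.cos(a),np.sin(a),0]); z=np.array([0,0,-1.])
        d=R0.inv()*Ro.from_matrix(np.c_[np.cross(y,z),y,z]); r=np.degrees(d.as_rotvec())
        if best is None or np.linalg.norm(r)<np.linalg.norm(best): best=r
    print("t",round(s["time_s"],2),"pos",s["tool_pos"].round(1),"yaxis",R0.as_matrix()[:,1].round(3),"q6",s["joint_pos"][[0,5]].round(2))
    print("shift cm",(R0.inv().apply(np.array(p)-s["tool_pos"])/10).round(2),"turn",best.round(1))
    print("F",s["wrist_force"].round(1),"gap",round(s["finger_gap"],1))
E
python3 -c "
from h import *
want([444,-1.4,180],-26.6)"
```

```text
t 0.15 pos [ 234.  -579.3  180.3] yaxis [ 0.374 -0.927 -0.001] q6 [-1.29 -0.11]
shift cm [ 41.11 -45.73   0.07] turn [ -0.   -0.  -41.4]
F [0.1 0.1 0.4] gap 95.3
```

Request:
{"name": "arm_command", "arguments": {"commands": [{"x": 4.1,"y": -4.5},{"x": 4.1,"y": -4.5},{"x": 4.1,"y": -4.5},{"x": 4.1,"y": -4.5},{"x": 4.1,"y": -4.5},{"x": 4.1,"y": -4.5},{"x": 4.1,"y": -4.5},{"x": 4.1,"y": -4.5},{"x": 4.1,"y": -4.5},{"x": 3,"y": -3}], "grip": 1}}

```text
$.commands[0]: bad value
```

Request:
{"name": "arm_command", "arguments": {"commands": [{"rz": -10},{"rz": -10},{"rz": -10},{"rz": -10},{"rz": -2},{}]}}

```text
$.commands[0]: bad value
```

```bash
python3 -c "
from h import *
want([444,-1.4,180],-26.6)"
```

```text
t 0.15 pos [ 234.  -579.3  180.3] yaxis [ 0.374 -0.927 -0.001] q6 [-1.29 -0.11]
shift cm [ 41.11 -45.73   0.07] turn [ -0.   -0.  -41.4]
F [0.1 0.1 0.4] gap 95.3
```

Request:
{"name": "arm_command", "arguments": {"commands": [{"x": 4.1,"y": -4.5,"z": 0,"rx": 0,"ry": 0,"rz": 0},{"x": 4.1,"y": -4.5,"z": 0,"rx": 0,"ry": 0,"rz": 0},{"x": 4.1,"y": -4.5,"z": 0,"rx": 0,"ry": 0,"rz": 0},{"x": 4.1,"y": -4.5,"z": 0,"rx": 0,"ry": 0,"rz": 0},{"x": 4.1,"y": -4.5,"z": 0,"rx": 0,"ry": 0,"rz": 0},{"x": 4.1,"y": -4.5,"z": 0,"rx": 0,"ry": 0,"rz": 0},{"x": 4.1,"y": -4.5,"z": 0,"rx": 0,"ry": 0,"rz": 0},{"x": 4.1,"y": -4.5,"z": 0,"rx": 0,"ry": 0,"rz": 0}], "grip": 1}}

```text
time_s: 1.15
tool_pos: [406.2, -113.2, 179.3]
ee_rot: [-3.085, -0.588, -0.001]
wrist_force: [0.7, -1.1, -1.3]
finger_gap: 94.9
```

Request:
{"name": "arm_command", "arguments": {"commands": [{"x": 0,"y": 0,"z": 0,"rx": 0,"ry": 0,"rz": -10},{"x": 0,"y": 0,"z": 0,"rx": 0,"ry": 0,"rz": -10},{"x": 0,"y": 0,"z": 0,"rx": 0,"ry": 0,"rz": -10},{"x": 0,"y": 0,"z": 0,"rx": 0,"ry": 0,"rz": -10}]}}

```text
time_s: 1.65
tool_pos: [407.1, -107.8, 179.2]
ee_rot: [-2.675, -1.644, -0.002]
wrist_force: [-0.8, -0.8, 0.7]
finger_gap: 95.1
```

```bash
python3 -c "
from h import *
want([444,-1.4,180],-26.6)"
```

```text
t 1.65 pos [ 407.1 -107.8  179.2] yaxis [ 0.892 -0.452 -0.001] q6 [-0.42  0.05]
shift cm [11.16 -1.51 -0.06] turn [-0.  -0.1 -0.2]
F [-0.8 -0.8  0.7] gap 95.1
```

Request:
{"name": "arm_command", "arguments": {"commands": [{"x": 5.5,"y": -0.8,"z": 0,"rx": 0,"ry": 0,"rz": 0},{"x": 5.5,"y": -0.7,"z": 0,"rx": 0,"ry": 0,"rz": 0},{"x": 0,"y": 0,"z": 0,"rx": 0,"ry": 0,"rz": 0}]}}

```text
time_s: 2.02
tool_pos: [444.3, -0.9, 179.3]
ee_rot: [-2.674, -1.648, -0.002]
wrist_force: [-0.6, -0.3, -0.2]
finger_gap: 95.5
```

```bash
python3 - <<'E'
from h import *
want([444,-1.4,110],-26.6)
c=shot("wrist","w0",s=1.5); print(-c["R"].T@np.ravel(c["t"]))
for p in ((444,-1.4,90),(444,-1.4,30)): print(proj(c,p)*1.5)
E
```

```text
t 2.02 pos [444.3  -0.9 179.3] yaxis [ 0.893 -0.45  -0.   ] q6 [-0.15  0.31]
shift cm [-0.07 -0.    6.93] turn [-0.  -0.1 -0.1]
F [-0.6 -0.3 -0.2] gap 95.5
[475.19080346  60.88337762 383.01041189]
[383.83963302 273.93416053]
[383.81087568 258.58471912]
```

View pics/w0.png

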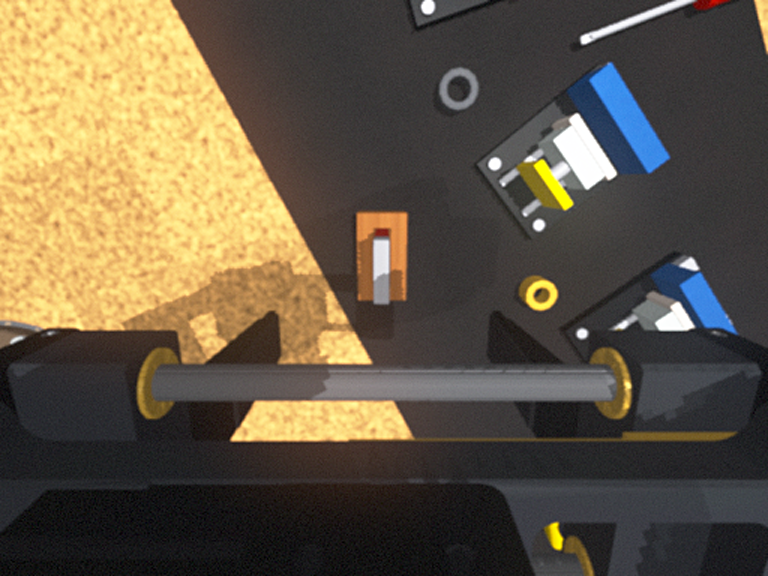

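The wrist view shows the spacer top at about (381,270), against a predicted (384,274). It is aligned with the jaws, so I'll descend and grasp.

Request:
{"name": "arm_command", "arguments": {"commands": [{"x": 0,"y": -0.05,"z": 5,"rx": 0,"ry": 0,"rz": 0},{"x": 0,"y": 0,"z": 4,"rx": 0,"ry": 0,"rz": 0},{"x": 0,"y": 0,"z": 2,"rx": 0,"ry": 0,"rz": 0},{"x": 0,"y": 0,"z": 1,"rx": 0,"ry": 0,"rz": 0},{"x": 0,"y": 0,"z": 0,"rx": 0,"ry": 0,"rz": 0}]}}

```text
time_s: 2.7
tool_pos: [443.3, -6.3, 56.9]
ee_rot: [2.678, 1.641, 0.004]
wrist_force: [0.3, 0.7, -0.1]
finger_gap: 95.2
```

Request:
{"name": "arm_command", "arguments": {"commands": [{"x": 0,"y": 0,"z": 0,"rx": 0,"ry": 0,"rz": 0},{"x": 0,"y": 0,"z": 0,"rx": 0,"ry": 0,"rz": 0},{"x": 0,"y": 0,"z": 0,"rx": 0,"ry": 0,"rz": 0},{"x": 0,"y": 0,"z": 0,"rx": 0,"ry": 0,"rz": 0},{"x": 0,"y": 0,"z": 0,"rx": 0,"ry": 0,"rz": 0},{"x": 0,"y": 0,"z": 0,"rx": 0,"ry": 0,"rz": 0},{"x": 0,"y": 0,"z": 0,"rx": 0,"ry": 0,"rz": 0},{"x": 0,"y": 0,"z": 0,"rx": 0,"ry": 0,"rz": 0}], "grip": -1, "force": 25}}

```text
time_s: 3.7
tool_pos: [444.4, -6.8, 59.2]
ee_rot: [2.676, 1.639, 0.008]
wrist_force: [-0.4, 0.8, -1.0]
finger_gap: 20.5
```

```bash
python3 -c "
from h import *
want([444,-1.4,59],-26.6)"
```

```text
t 3.7 pos [444.4  -6.8  59.2] yaxis [ 0.891 -0.454  0.006] q6 [-0.16  0.31]
shift cm [ 0.46 -0.28  0.02] turn [ 0.3 -0.2 -0.4]
F [-0.4  0.8 -1. ] gap 20.5
```

Request:
{"name": "arm_command", "arguments": {"commands": [{"x": 0.46,"y": -0.28,"z": 0,"rx": 0.3,"ry": -0.2,"rz": -0.4},{"x": 0,"y": 0,"z": 0,"rx": 0,"ry": 0,"rz": 0},{"x": 0,"y": 0,"z": 0,"rx": 0,"ry": 0,"rz": 0}], "grip": -0.37}}

```text
time_s: 4.08
tool_pos: [443.9, -0.9, 59.1]
ee_rot: [2.672, 1.651, -0.001]
wrist_force: [-0.8, -1.2, -0.0]
finger_gap: 29.8
```

```bash
python3 -c "
from h import *
want([444,-1.4,59],-26.6)"
```

```text
t 4.08 pos [443.9  -0.9  59.1] yaxis [ 0.894 -0.447 -0.   ] q6 [-0.15  0.31]
shift cm [-0.04  0.03  0.01] turn [-0.   0.1  0. ]
F [-0.8 -1.2 -0. ] gap 29.8
```

Request:
{"name": "arm_command", "arguments": {"commands": [{"x": 0,"y": 0,"z": 0,"rx": 0,"ry": 0,"rz": 0},{"x": 0,"y": 0,"z": 0,"rx": 0,"ry": 0,"rz": 0},{"x": 0,"y": 0,"z": 0,"rx": 0,"ry": 0,"rz": 0},{"x": 0,"y": 0,"z": 0,"rx": 0,"ry": 0,"rz": 0},{"x": 0,"y": 0,"z": 0,"rx": 0,"ry": 0,"rz": 0}], "grip": -1, "force": 30}}

```text
time_s: 4.7
tool_pos: [443.9, -1.0, 59.1]
ee_rot: [2.672, 1.651, -0.001]
wrist_force: [-0.5, -1.1, 0.1]
finger_gap: 0.3
```

```bash
python3 -c "
from h import *
want([444,-1.4,150],-26.6)"
```

```text
t 4.7 pos [443.9  -1.   59.1] yaxis [ 0.894 -0.447  0.   ] q6 [-0.15  0.31]
shift cm [-0.04  0.03 -9.09] turn [0.  0.1 0. ]
F [-0.5 -1.1  0.1] gap 0.3
```

The fingers closed to 0.3 mm, so there is nothing between them. I need to look.

```bash
python3 - <<'E'
from h import *
a=shot("scene","s1"); b=shot("wrist","w1"); 
print(proj(a,(444,-1,50)))
u,v=proj(a,(444,-1,50)).astype(int)
im=np.load("pics/s1.npz")["im"]; cr=cv2.resize(im[max(0,v-70):v+50,u-60:u+60],(480,480),interpolation=cv2.INTER_CUBIC)
w=cv2.resize(np.load("pics/w1.npz")["im"][100:292,160:288],(320,480),interpolation=cv2.INTER_CUBIC)
cv2.imwrite("pics/m1.png",np.hstack([cr,w]))
E
```

```text
[310.0434739 157.3293091]
```

View pics/m1.png

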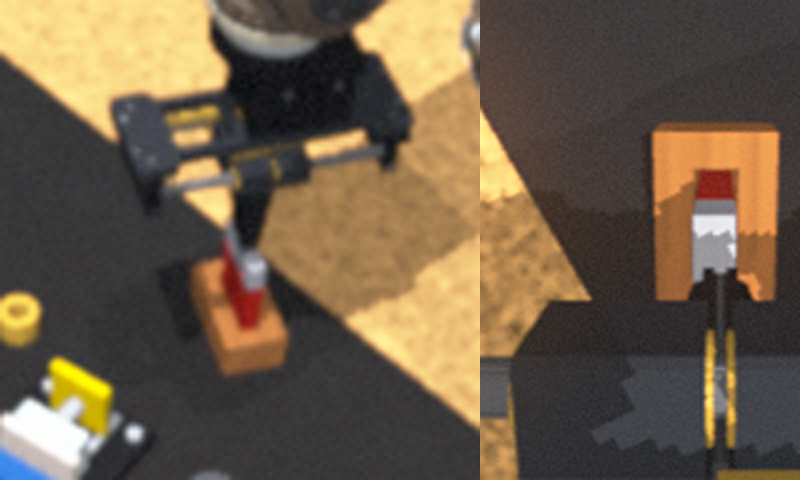

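```bash
python3 - <<'E'
from h import *
ims=[]
for f,(x0,y0,x1,y1) in(("s1",(250,87,370,207)),("w1",(160,100,288,292))):
    d=dict(np.load(f"pics/{f}.npz")); S=4 if f=="s1" else 2.5
    im=cv2.resize(d["im"][y0:y1,x0:x1],None,fx=S,fy=S,interpolation=cv2.INTER_CUBIC)
    def P(p): return tuple(int(round(q)) for q in (proj(d,p)-[x0,y0]+.5)*S)
    a=np.radians(63.4); ey=np.array([np.cos(a),np.sin(a),0]); ex=np.array([ey[1],-ey[0],0]); c0=np.array([444,-1.4,0])
    for z,hx,hy,col in((90,6,25,(255,0,255)),(30,22,40,(0,255,0))):
        q=[P(c0+sx*hx*ex+sy*hy*ey+[0,0,z]) for sx,sy in((1,1),(1,-1),(-1,-1),(-1,1))]
        cv2.polylines(im,[np.array(q)],True,col,1)
    for z in(59,78,137): cv2.circle(im,P((443.9,-1,z)),4,(255,255,0),1)
    ims.append(im)
cv2.imwrite("pics/m2.png",np.hstack(ims)if ims[0].shape[0]==ims[1].shape[0] else ims[0])
E
```

```text
(no output)
```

View pics/m2.png

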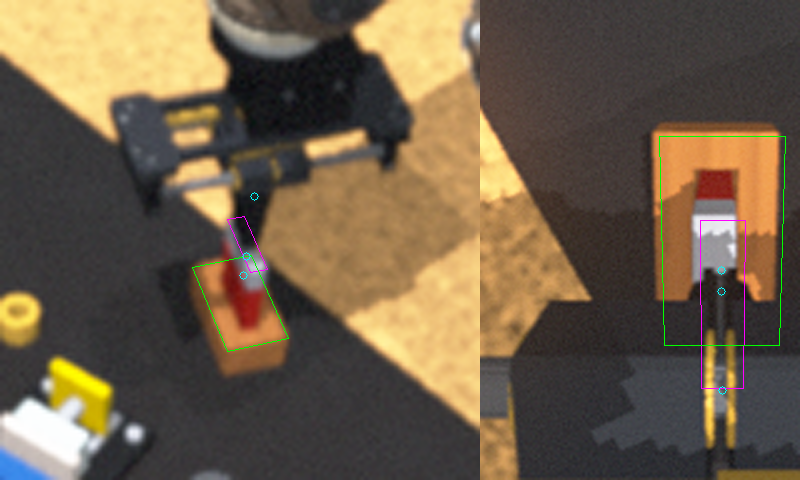

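Both views suggest that the fingertips are near z=90, above the spacer, and not at 59. I'll raise, open, and compare the tips with the reported TCP.

Request:
{"name": "arm_command", "arguments": {"commands": [{"x": 0,"y": 0,"z": -4,"rx": 0,"ry": 0,"rz": 0},{"x": 0,"y": 0,"z": -2,"rx": 0,"ry": 0,"rz": 0},{"x": 0,"y": 0,"z": 0,"rx": 0,"ry": 0,"rz": 0}]}}

```text
time_s: 5.18
tool_pos: [443.7, -0.9, 120.3]
ee_rot: [-2.673, -1.651, 0.003]
wrist_force: [-0.2, -0.2, -0.5]
finger_gap: 0.6
```

```bash
python3 - <<'E'
from h import *
s=arm.read_state(); print(s["tool_pos"],s["finger_gap"]); p=s["tool_pos"]
ims=[]
for n in("scene","top","wrist"):
    shot(n,n+"2"); d=dict(np.load(f"pics/{n}2.npz"))
    u,v=proj(d,p).astype(int); w=44 if n!="wrist" else 80; S=264/(2*w)
    x0,y0=max(0,u-w),max(0,v-w)
    im=cv2.resize(d["im"][y0:y0+2*w,x0:x0+2*w],(264,264),interpolation=cv2.INTER_CUBIC)
    def P(q): return tuple(int(round(t)) for t in (proj(d,q)-[x0,y0]+.5)*S)
    cv2.circle(im,P(p),3,(255,255,0),1); cv2.circle(im,P(p+[0,0,30]),3,(0,255,0),1); ims.append(im)
cv2.imwrite("pics/m3.png",np.hstack(ims))
E
```

```text
[443.74856499  -0.94347548 120.26052103] 0.6059445994088366
```

View pics/m3.png

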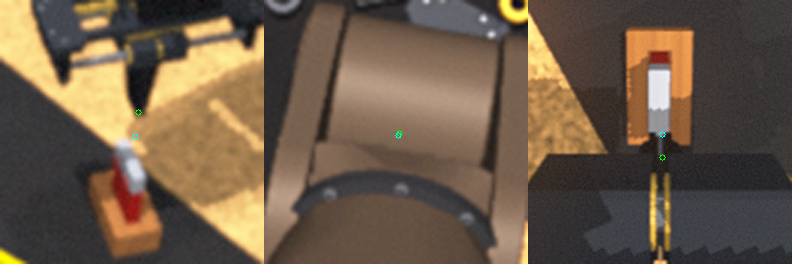

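The fingertips really are about 30 mm above the reported TCP, because they coincide with the +30 mm mark in both the scene and wrist views. I'll open and descend to a reported z of about 29.

Request:
{"name": "arm_command", "arguments": {"commands": [{"x": 0,"y": 0,"z": 0,"rx": 0,"ry": 0,"rz": 0},{"x": 0,"y": 0,"z": 0,"rx": 0,"ry": 0,"rz": 0},{"x": 0,"y": 0,"z": 0,"rx": 0,"ry": 0,"rz": 0},{"x": 0,"y": 0,"z": 0,"rx": 0,"ry": 0,"rz": 0},{"x": 0.05,"y": 0,"z": 3,"rx": 0,"ry": 0,"rz": 0},{"x": 0.05,"y": 0,"z": 3,"rx": 0,"ry": 0,"rz": 0},{"x": 0,"y": 0,"z": 2,"rx": 0,"ry": 0,"rz": 0},{"x": 0,"y": 0,"z": 0,"rx": 0,"ry": 0,"rz": 0}], "grip": 0.2}}

```text
time_s: 6.32
tool_pos: [442.7, 0.1, 35.1]
ee_rot: [-2.67, -1.649, 0.008]
wrist_force: [-0.7, -0.1, 0.1]
finger_gap: 56.9
```

```bash
python3 -c "
from h import *
want([443.4,-0.2,29],-26.6)"
```

```text
t 6.33 pos [4.427e+02 1.000e-01 3.510e+01] yaxis [ 0.894 -0.448 -0.006] q6 [-0.15  0.32]
shift cm [0.01 0.08 0.61] turn [-0.3  0.2  0. ]
F [-0.7 -0.1  0.1] gap 56.9
```

Request:
{"name": "arm_command", "arguments": {"commands": [{"x": 0,"y": 0.08,"z": 0.5,"rx": -0.3,"ry": 0.2,"rz": 0},{"x": 0,"y": 0,"z": 0,"rx": 0,"ry": 0,"rz": 0},{"x": 0,"y": 0,"z": 0,"rx": 0,"ry": 0,"rz": 0}]}}

```text
time_s: 6.7
tool_pos: [444.4, -0.4, 31.5]
ee_rot: [2.672, 1.65, 0.004]
wrist_force: [0.0, -0.0, -0.3]
finger_gap: 56.8
```

Request:
{"name": "arm_command", "arguments": {"commands": [{"x": 0,"y": 0,"z": 0,"rx": 0,"ry": 0,"rz": 0},{"x": 0,"y": 0,"z": 0,"rx": 0,"ry": 0,"rz": 0},{"x": 0,"y": 0,"z": 0,"rx": 0,"ry": 0,"rz": 0},{"x": 0,"y": 0,"z": 0,"rx": 0,"ry": 0,"rz": 0},{"x": 0,"y": 0,"z": 0,"rx": 0,"ry": 0,"rz": 0},{"x": 0,"y": 0,"z": 0,"rx": 0,"ry": 0,"rz": 0},{"x": 0,"y": 0,"z": 0,"rx": 0,"ry": 0,"rz": 0}], "grip": -1, "force": 30}}

```text
time_s: 7.58
tool_pos: [444.1, -0.3, 32.0]
ee_rot: [2.672, 1.65, 0.004]
wrist_force: [0.1, 0.2, 0.5]
finger_gap: 12.1
```

```bash
python3 -c "
from h import *
want([443.4,-0.2,29],-26.6)"
```

```text
t 7.58 pos [ 4.441e+02 -3.000e-01  3.200e+01] yaxis [ 0.894 -0.448  0.003] q6 [-0.15  0.31]
shift cm [-0.02 -0.07  0.3 ] turn [ 0.1 -0.1  0. ]
F [0.1 0.2 0.5] gap 12.1
```

Gripped at 12.1 mm, with the reported z at 32. Seated in the jig, the reported z should therefore be about 34. Lifting now.

Request:
{"name": "arm_command", "arguments": {"commands": [{"x": 0,"y": 0,"z": -1,"rx": 0,"ry": 0,"rz": 0},{"x": 0,"y": 0,"z": -2,"rx": 0,"ry": 0,"rz": 0},{"x": 0,"y": 0,"z": -4,"rx": 0,"ry": 0,"rz": 0},{"x": 0,"y": 0,"z": -3,"rx": 0,"ry": 0,"rz": 0},{"x": 0,"y": 0,"z": 0,"rx": 0,"ry": 0,"rz": 0}]}}

```text
time_s: 8.2
tool_pos: [444.4, -0.7, 137.1]
ee_rot: [2.67, 1.65, 0.007]
wrist_force: [-0.4, 0.4, -1.4]
finger_gap: 11.8
```

```bash
python3 -c "
from h import *
want([650,9,120],12.6)"
```

```text
t 8.2 pos [444.4  -0.7 137.1] yaxis [ 0.894 -0.447  0.005] q6 [-0.15  0.31]
shift cm [10.06 17.94  1.81] turn [  0.3  -0.  -39.2]
F [-0.4  0.4 -1.4] gap 11.8
```

Request:
{"name": "arm_command", "arguments": {"commands": [{"x": 2.5,"y": 4.4,"z": 0,"rx": 0,"ry": 0,"rz": 0},{"x": 2.5,"y": 4.5,"z": 0,"rx": 0,"ry": 0,"rz": 0},{"x": 2.5,"y": 4.5,"z": 0,"rx": 0,"ry": 0,"rz": 0},{"x": 2,"y": 3.5,"z": 0,"rx": 0,"ry": 0,"rz": 0},{"x": 0,"y": 0,"z": 0,"rx": 0,"ry": 0,"rz": -10},{"x": 0,"y": 0,"z": 0,"rx": 0,"ry": 0,"rz": -10},{"x": 0,"y": 0,"z": 0,"rx": 0,"ry": 0,"rz": -10},{"x": 0,"y": 0,"z": 0,"rx": 0,"ry": 0,"rz": -8},{"x": 0,"y": 0,"z": 0,"rx": 0,"ry": 0,"rz": 0}]}}

```text
time_s: 9.32
tool_pos: [640.5, 9.0, 126.5]
ee_rot: [-1.963, -2.446, 0.006]
wrist_force: [-0.2, 0.4, -1.3]
finger_gap: 11.8
```

```bash
python3 -c "
from h import *
want([650,9,120],12.6)
c=shot('wrist','w4',(130,90,400,290),2.9)
print(proj(c,(650,9,52)))"
```

```text
t 9.32 pos [640.5   9.  126.5] yaxis [ 0.976  0.217 -0.006] q6 [-0.09 -0.31]
shift cm [-0.21  0.93  0.65] turn [-0.4 -0.1 -0.1]
F [-0.2  0.4 -1.3] gap 11.8
[264.75891656 187.21301551]
```

View pics/w4.png

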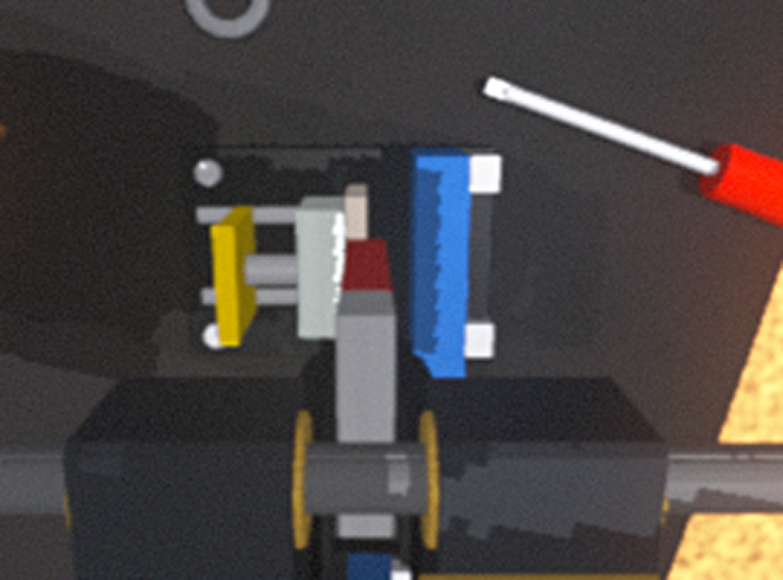

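```bash
python3 - <<'E'
from h import *
c=dict(np.load("pics/w4.npz")); print("cam",-c["R"].T@np.ravel(c["t"]))
y=np.radians(12.6); J=np.array([[np.cos(y),np.sin(y)],[-np.sin(y),np.cos(y)]])
def B(u,v,z): 
    p=back(c,130+(u+.5)/2.9-.5,90+(v+.5)/2.9-.5,z)[:2]; return p.round(1),(J@(p-[624.6,3.4])).round(1)
for n,u,v,z in(("stop top right/up",469,152,52),("right/low",465,376,52),("stop left up",413,152,52),("stop mid shade",440,250,52),("stop left low",413,345,52),
 ("tile R strip",345,225,49),("tile L strip",298,210,49),("pink TR",367,187,49),("pink TL",346,187,49),("tile low",335,337,49),("pad up-r",254,207,66),("pad low-l",217,345,66),("pad up-l",212,222,66),("pad low-r",240,345,66),
 ("screwFL",208,173,14),("screwFR",213,336,14),("rearL",486,173,14),("rearR",480,340,14)):
    print(n,*B(u,v,z))
S=lambda p:(proj(c,p)-[130,90]+.5)*2.9
s=arm.read_state(); tp=s["tool_pos"]; print("tcp z true tip",S(tp+[0,0,30]))
yv=Ro.from_rotvec(s["ee_rot"]).as_matrix()[:,1]; xv=np.array([-yv[1],yv[0],0])
for h in(25,): 
  for zz in(58,-22,38): print(zz,[S(tp+sx*6*yv+h*xv+[0,0,zz]).round() for sx in(-1,1)])
E
```

```text
cam [626.74250188  76.78907788 330.18752079]
stop top right/up [666.1  62.2] [53.3 48.3]
right/low [685.9 -20.9] [ 54.5 -37.1]
stop left up [646.6  57.8] [33.3 48.3]
stop mid shade [664.6  25.1] [43.8 12.5]
stop left low [663.4 -13.1] [ 34.3 -24.5]
tile R strip [628.4  26.1] [ 8.6 21.3]
tile L strip [610.2  27.8] [-8.7 26.9]
pink TR [633.3  41.6] [16.8 35.4]
pink TL [625.8  39.9] [ 9.1 35.4]
tile low [633.8 -17.4] [  4.4 -22.3]
pad up-r [596.1  28.4] [-22.3  30.7]
pad low-l [592.2 -24.1] [-37.6 -19.8]
pad up-l [582.8  20.1] [-37.2  25.4]
pad low-r [600.3 -22.3] [-29.3 -19.8]
screwFL [569.1  28.7] [-48.6  36.8]
screwFR [583.  -40.3] [-50.1 -33.6]
rearL [680.4  53.4] [65.4 36.6]
rearR [696.2 -16.8] [ 65.4 -35.3]
tcp z true tip [365.22628704 382.47488217]
58 [array([334., 317.]), array([395., 317.])]
-22 [array([347., 239.]), array([387., 239.])]
38 [array([338., 291.]), array([392., 291.])]
```

Request:
{"name": "arm_command", "arguments": {"commands": [{"x": -0.2,"y": 0.95,"z": 2,"rx": -0.4,"ry": -0.1,"rz": 0},{"x": 0,"y": 0,"z": 1.5,"rx": 0,"ry": 0,"rz": 0},{"x": 0,"y": 0,"z": 0,"rx": 0,"ry": 0,"rz": 0},{"x": 0,"y": 0,"z": 0,"rx": 0,"ry": 0,"rz": 0}]}}

```text
time_s: 9.88
tool_pos: [649.6, 9.1, 89.7]
ee_rot: [-1.978, -2.439, 0.0]
wrist_force: [0.7, 1.1, -0.1]
finger_gap: 11.9
```

```bash
python3 -c "
from h import *
want([649.7,9.7,60],12.6)"
```

```text
t 9.88 pos [649.6   9.1  89.7] yaxis [ 0.978  0.206 -0.001] q6 [-0.09 -0.3 ]
shift cm [0.06 0.03 2.97] turn [-0.  -0.  -0.7]
F [ 0.7  1.1 -0.1] gap 11.9
```

Request:
{"name": "arm_command", "arguments": {"commands": [{"x": 0.05,"y": 0.02,"z": 1,"rx": 0,"ry": 0,"rz": -0.6},{"x": 0,"y": 0,"z": 1,"rx": 0,"ry": 0,"rz": 0},{"x": 0,"y": 0,"z": 0.5,"rx": 0,"ry": 0,"rz": 0},{"x": 0,"y": 0,"z": 0,"rx": 0,"ry": 0,"rz": 0}]}}

```text
time_s: 10.38
tool_pos: [649.7, 9.6, 63.7]
ee_rot: [1.966, 2.45, 0.0]
wrist_force: [0.6, 0.3, -1.5]
finger_gap: 11.7
```

```bash
python3 -c "
from h import *
want([649.7,9.7,36],12.6)"
```

```text
t 10.38 pos [649.7   9.6  63.7] yaxis [0.976 0.217 0.   ] q6 [-0.09 -0.31]
shift cm [ 0.01 -0.    2.77] turn [ 0.  -0.  -0.1]
F [ 0.6  0.3 -1.5] gap 11.7
```

Request:
{"name": "arm_command", "arguments": {"commands": [{"x": 0,"y": 0,"z": 1,"rx": 0,"ry": 0,"rz": 0},{"x": 0,"y": 0,"z": 0.9,"rx": 0,"ry": 0,"rz": 0},{"x": 0,"y": 0,"z": 0.4,"rx": 0,"ry": 0,"rz": 0},{"x": 0,"y": 0,"z": 0,"rx": 0,"ry": 0,"rz": 0}]}}

```text
time_s: 10.88
tool_pos: [649.8, 9.6, 39.1]
ee_rot: [1.966, 2.45, 0.0]
wrist_force: [-0.6, 1.3, -1.9]
finger_gap: 12.2
```

```bash
python3 -c "
from h import *
want([649.7,9.7,34],12.6)"
```

```text
t 10.88 pos [649.8   9.6  39.1] yaxis [0.976 0.217 0.   ] q6 [-0.09 -0.31]
shift cm [ 0.01 -0.01  0.51] turn [ 0.  -0.  -0.1]
F [-0.6  1.3 -1.9] gap 12.2
```

Request:
{"name": "arm_command", "arguments": {"commands": [{"x": 0,"y": 0,"z": 0.3,"rx": 0,"ry": 0,"rz": 0},{"x": 0,"y": 0,"z": 0,"rx": 0,"ry": 0,"rz": 0}]}}

```text
time_s: 11.12
tool_pos: [650.0, 9.6, 36.2]
ee_rot: [1.966, 2.45, 0.001]
wrist_force: [0.6, 0.3, -0.9]
finger_gap: 11.8
```

Request:
{"name": "arm_command", "arguments": {"commands": [{"x": 0,"y": 0,"z": 0.15,"rx": 0,"ry": 0,"rz": 0},{"x": 0,"y": 0,"z": 0,"rx": 0,"ry": 0,"rz": 0}]}}

```text
time_s: 11.38
tool_pos: [650.1, 9.6, 34.8]
ee_rot: [1.965, 2.45, 0.001]
wrist_force: [-0.1, -0.9, -1.4]
finger_gap: 12.1
```

Request:
{"name": "arm_command", "arguments": {"commands": [{"x": 0,"y": -0.03,"z": 0.1,"rx": 0,"ry": 0,"rz": 0},{"x": 0,"y": 0,"z": 0,"rx": 0,"ry": 0,"rz": 0}]}}

```text
time_s: 11.62
tool_pos: [650.1, 9.5, 34.2]
ee_rot: [1.965, 2.449, 0.002]
wrist_force: [-0.2, 0.2, -2.1]
finger_gap: 11.8
```

Request:
{"name": "arm_command", "arguments": {"commands": [{"x": 0,"y": 0,"z": 0.1,"rx": 0,"ry": 0,"rz": 0},{"x": 0,"y": 0,"z": 0,"rx": 0,"ry": 0,"rz": 0}]}}

```text
time_s: 11.88
tool_pos: [650.3, 9.4, 34.3]
ee_rot: [1.965, 2.449, 0.003]
wrist_force: [0.7, 0.3, -1.7]
finger_gap: 11.8
```

Request:
{"name": "arm_command", "arguments": {"commands": [{"x": 0,"y": 0,"z": 0.15,"rx": 0,"ry": 0,"rz": 0},{"x": 0,"y": 0,"z": 0,"rx": 0,"ry": 0,"rz": 0}]}}

```text
time_s: 12.12
tool_pos: [650.7, 9.4, 34.3]
ee_rot: [1.964, 2.448, 0.004]
wrist_force: [0.8, -0.3, -1.2]
finger_gap: 11.7
```

```bash
python3 -c "
from h import *
want([649.7,9.7,34],12.6)"
```

```text
t 12.12 pos [650.7   9.4  34.3] yaxis [0.976 0.217 0.004] q6 [-0.09 -0.31]
shift cm [ 0.06 -0.09  0.03] turn [ 0.2  0.1 -0.1]
F [ 0.8 -0.3 -1.2] gap 11.7
```

Request:
{"name": "arm_command", "arguments": {"commands": [{"x": 0,"y": -0.08,"z": 0,"rx": 0.2,"ry": 0.1,"rz": 0},{"x": 0,"y": 0,"z": 0,"rx": 0,"ry": 0,"rz": 0}]}}

```text
time_s: 12.38
tool_pos: [650.0, 9.2, 34.1]
ee_rot: [-1.966, -2.45, -0.001]
wrist_force: [-0.4, -0.0, 3.5]
finger_gap: 11.7
```

Request:
{"name": "arm_command", "arguments": {"commands": [{"x": 0,"y": 0,"z": 0,"rx": 0,"ry": 0,"rz": 0},{"x": 0,"y": 0,"z": 0,"rx": 0,"ry": 0,"rz": 0},{"x": 0,"y": 0,"z": 0,"rx": 0,"ry": 0,"rz": 0},{"x": 0,"y": 0,"z": 0,"rx": 0,"ry": 0,"rz": 0}], "grip": -0.33}}

```text
time_s: 12.88
tool_pos: [649.9, 9.2, 33.6]
ee_rot: [-1.966, -2.45, -0.001]
wrist_force: [-0.6, 0.0, -0.7]
finger_gap: 31.5
```

Request:
{"name": "arm_command", "arguments": {"commands": [{"x": 0,"y": 0,"z": -2,"rx": 0,"ry": 0,"rz": 0},{"x": 0,"y": 0,"z": -4,"rx": 0,"ry": 0,"rz": 0},{"x": 0,"y": 0,"z": -3,"rx": 0,"ry": 0,"rz": 0},{"x": 0,"y": 0,"z": 0,"rx": 0,"ry": 0,"rz": 0}]}}

```text
time_s: 13.38
tool_pos: [649.6, 9.1, 125.4]
ee_rot: [-1.965, -2.449, 0.001]
wrist_force: [0.5, -0.1, -1.0]
finger_gap: 31.8
```

```bash
python3 - <<'E'
from h import *
want([560,-10,130],12.6)
c=shot("wrist","w5",(130,90,400,290),2.9)
w=cv2.imread("pics/w5.png"); shot("scene","s5"); d=np.load("pics/s5.npz")
u,v=proj(d,(650,10,60)).astype(int); print(u,v)
cr=cv2.resize(d["im"][v-45:v+45,u-60:u+60],(360,270),interpolation=cv2.INTER_CUBIC)
w=cv2.resize(w[:400],(440,225)) if 0 else w[50:500,150:580]
h=np.zeros((450,790,3),np.uint8); h[:,:430]=w; h[:270,430:]=cr; cv2.imwrite("pics/m5.png",h)
E
```

```text
t 13.38 pos [649.6   9.1 125.4] yaxis [ 0.976  0.217 -0.001] q6 [-0.09 -0.31]
shift cm [ 0.08 -9.16 -0.45] turn [-0.1 -0.1 -0.1]
F [ 0.5 -0.1 -1. ] gap 31.8
256 197
```

View pics/m5.png

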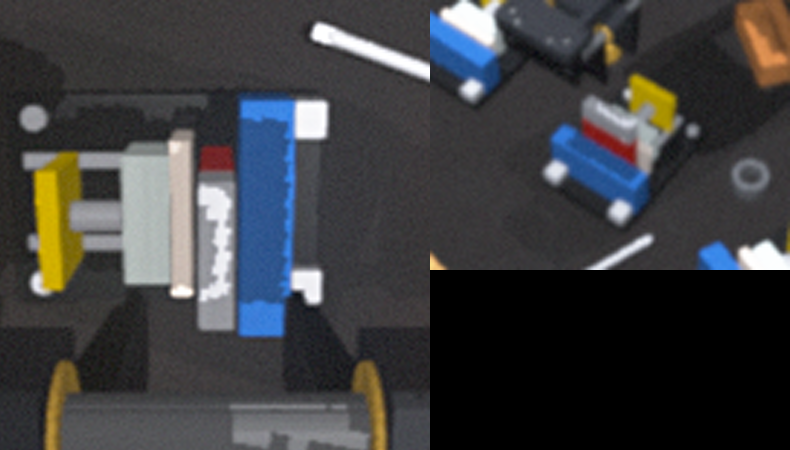

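The spacer stands upright in the gap between tile and stop, at (200-235,150-330) in the wrist crop. The tile has not moved and the rest is untouched. Next I move behind the pad with the fingers shut and turned 90°.

Request:
{"name": "arm_command", "arguments": {"commands": [{"x": 0,"y": -5,"z": 0,"rx": 0,"ry": 0,"rz": 0},{"x": 0,"y": -5,"z": 0,"rx": 0,"ry": 0,"rz": 0},{"x": 0,"y": 0,"z": 0,"rx": 0,"ry": 0,"rz": 10},{"x": 0,"y": 0,"z": 0,"rx": 0,"ry": 0,"rz": 10},{"x": 0,"y": 0,"z": 0,"rx": 0,"ry": 0,"rz": 10},{"x": 0,"y": 0,"z": 0,"rx": 0,"ry": 0,"rz": 10},{"x": 0,"y": 0,"z": 0,"rx": 0,"ry": 0,"rz": 10},{"x": 0,"y": 0,"z": 0,"rx": 0,"ry": 0,"rz": 10},{"x": 0,"y": 0,"z": 0,"rx": 0,"ry": 0,"rz": 10},{"x": 0,"y": 0,"z": 0,"rx": 0,"ry": 0,"rz": 10}], "grip": -1}}

```text
time_s: 14.72
tool_pos: [540.2, -12.3, 108.8]
ee_rot: [-3.085, -0.543, 0.043]
wrist_force: [0.4, -0.5, 0.3]
finger_gap: 0.3
```

```bash
python3 -c "
from h import *
want([561.5,-9.9,60],102.6)"
```

```text
t 14.72 pos [540.2 -12.3 108.8] yaxis [ 0.341 -0.94  -0.014] q6 [-0.15  1.08]
shift cm [2.21 0.57 4.82] turn [-0.7  1.5  7.4]
F [ 0.4 -0.5  0.3] gap 0.3
```

Request:
{"name": "arm_command", "arguments": {"commands": [{"x": 0,"y": 0,"z": 0,"rx": -0.7,"ry": 1.5,"rz": 7.4},{"x": 0,"y": 0,"z": 0,"rx": 0,"ry": 0,"rz": 0}]}}

```text
time_s: 14.98
tool_pos: [538.8, -12.1, 106.1]
ee_rot: [-3.122, -0.336, 0.007]
wrist_force: [-0.5, -1.2, 0.5]
finger_gap: 0.4
```

```bash
python3 -c "
from h import *
want([561.5,-9.9,3],102.6)"
```

```text
t 14.97 pos [538.8 -12.1 106.1] yaxis [ 0.213 -0.977 -0.002] q6 [-0.15  1.21]
shift cm [ 2.31  0.28 10.3 ] turn [-0.1  0.2 -0.3]
F [-0.5 -1.2  0.5] gap 0.4
```

Tool x now lies along the jig's +x. I'll descend short of the pad.

Request:
{"name": "arm_command", "arguments": {"commands": [{"x": 1.2,"y": 0.28,"z": 4,"rx": 0,"ry": 0,"rz": -0.3},{"x": 1,"y": 0,"z": 3.5,"rx": 0,"ry": 0,"rz": 0},{"x": 0,"y": 0,"z": 1.5,"rx": 0,"ry": 0,"rz": 0},{"x": 0,"y": 0,"z": 0,"rx": 0,"ry": 0,"rz": 0}]}}

```text
time_s: 15.48
tool_pos: [560.2, -10.1, 12.1]
ee_rot: [-3.119, -0.362, 0.013]
wrist_force: [-0.1, -0.1, -0.6]
finger_gap: 0.2
```

```bash
python3 -c "
from h import *
want([561.5,-9.9,3],102.6)"
```

```text
t 15.47 pos [560.2 -10.1  12.1] yaxis [ 0.229 -0.973 -0.003] q6 [-0.14  1.2 ]
shift cm [0.14 0.02 0.91] turn [-0.2  0.4  0.6]
F [-0.1 -0.1 -0.6] gap 0.2
```

Request:
{"name": "arm_command", "arguments": {"commands": [{"x": 0.2,"y": 0,"z": 0.8,"rx": -0.2,"ry": 0.4,"rz": 0.6},{"x": 0.6,"y": 0,"z": 0,"rx": 0,"ry": 0,"rz": 0},{"x": 0.6,"y": 0,"z": 0,"rx": 0,"ry": 0,"rz": 0},{"x": 0,"y": 0,"z": 0,"rx": 0,"ry": 0,"rz": 0}]}}

```text
time_s: 15.98
tool_pos: [575.9, -7.0, 6.5]
ee_rot: [3.121, 0.347, 0.006]
wrist_force: [0.3, 0.5, 0.3]
finger_gap: 0.6
```

```bash
cat >> h.py <<'E'
def jig():
    s=arm.read_state(); p=s["tool_pos"]; a=np.radians(12.6); e=np.array([np.cos(a),np.sin(a)]); d=p[:2]-[624.6,3.4]
    want([588.3+0,-4.0,p[2]],102.6); print("jig x,y",(d@e).round(1),(-d[0]*e[1]+d[1]*e[0]).round(1),"Fpush",-(s["wrist_force"][:2]@e).round(1))
E
python3 -c "
from h import *
jig()"
```

```text
t 15.97 pos [575.9  -7.    6.5] yaxis [ 0.219 -0.976  0.002] q6 [-0.13  1.22]
shift cm [ 1.28 -0.02  0.  ] turn [ 0.1 -0.2  0.1]
F [0.3 0.5 0.3] gap 0.6
jig x,y -49.8 0.5 Fpush -0.4
```

Request:
{"name": "arm_command", "arguments": {"commands": [{"x": 0.3,"y": 0,"z": 0.2,"rx": 0,"ry": 0,"rz": 0},{"x": 0.3,"y": 0,"z": 0,"rx": 0,"ry": 0,"rz": 0},{"x": 0,"y": 0,"z": 0,"rx": 0,"ry": 0,"rz": 0}]}}

```text
time_s: 16.35
tool_pos: [581.3, -5.7, 4.6]
ee_rot: [3.121, 0.347, 0.003]
wrist_force: [-2.5, -1.7, 0.1]
finger_gap: 0.6
```

```bash
python3 -c "
from h import *
jig()"
```

```text
t 16.35 pos [581.3  -5.7   4.6] yaxis [ 0.22  -0.976  0.002] q6 [-0.12  1.23]
shift cm [ 0.72 -0.01  0.  ] turn [ 0.1 -0.1  0.1]
F [-2.5 -1.7  0.1] gap 0.6
jig x,y -44.3 0.6 Fpush 2.8
```

Request:
{"name": "arm_command", "arguments": {"commands": [{"x": 0.3,"y": 0,"z": 0,"rx": 0,"ry": 0,"rz": 0},{"x": 0.3,"y": 0,"z": 0,"rx": 0,"ry": 0,"rz": 0},{"x": 0,"y": 0,"z": 0,"rx": 0,"ry": 0,"rz": 0}]}}

```text
time_s: 16.73
tool_pos: [586.6, -4.4, 4.6]
ee_rot: [3.121, 0.347, 0.0]
wrist_force: [-4.0, -2.4, 2.9]
finger_gap: 0.3
```

```bash
python3 -c "
from h import *
jig()"
```

```text
t 16.73 pos [586.6  -4.4   4.6] yaxis [ 0.22  -0.976  0.002] q6 [-0.12  1.23]
shift cm [ 0.17 -0.   -0.  ] turn [0.1 0.  0.1]
F [-4.  -2.4  2.9] gap 0.3
jig x,y -38.8 0.7 Fpush 4.4
```

Request:
{"name": "arm_command", "arguments": {"commands": [{"x": 0.3,"y": 0,"z": 0,"rx": 0,"ry": 0,"rz": 0},{"x": 0.2,"y": 0,"z": 0,"rx": 0,"ry": 0,"rz": 0},{"x": 0,"y": 0,"z": 0,"rx": 0,"ry": 0,"rz": 0}]}}

```text
time_s: 17.1
tool_pos: [589.5, -3.7, 4.6]
ee_rot: [3.121, 0.347, -0.007]
wrist_force: [-7.2, -3.8, 4.8]
finger_gap: 0.2
```

```bash
python3 -c "
from h import *
jig()"
```

```text
t 17.1 pos [589.5  -3.7   4.6] yaxis [ 0.22  -0.976  0.001] q6 [-0.12  1.23]
shift cm [-0.12  0.    0.  ] turn [0.1 0.3 0.1]
F [-7.2 -3.8  4.8] gap 0.2
jig x,y -35.8 0.7 Fpush 7.9
```

Request:
{"name": "arm_command", "arguments": {"commands": [{"x": 0.2,"y": 0,"z": 0,"rx": 0,"ry": 0,"rz": 0},{"x": 0,"y": 0,"z": 0,"rx": 0,"ry": 0,"rz": 0},{"x": 0,"y": 0,"z": 0,"rx": 0,"ry": 0,"rz": 0}]}}

```text
time_s: 17.48
tool_pos: [588.8, -3.8, 4.7]
ee_rot: [3.121, 0.348, -0.015]
wrist_force: [-6.6, -3.9, 3.5]
finger_gap: 0.3
```

```bash
python3 -c "
from h import *
jig()"
```

```text
t 17.48 pos [588.8  -3.8   4.7] yaxis [ 0.22  -0.975  0.   ] q6 [-0.12  1.24]
shift cm [-0.05  0.01  0.  ] turn [0.  0.6 0.1]
F [-6.6 -3.9  3.5] gap 0.3
jig x,y -36.5 0.7 Fpush 7.3
```

Request:
{"name": "arm_command", "arguments": {"commands": [{"x": 0.5,"y": 0,"z": 0,"rx": 0,"ry": 0.6,"rz": 0}]}}

```text
time_s: 17.6
tool_pos: [592.5, -3.0, 4.6]
ee_rot: [-3.122, -0.348, 0.002]
wrist_force: [-10.0, -4.8, 4.8]
finger_gap: 0.8
```

```bash
python3 - <<'E'
from h import *
for i in range(4):
    s=arm.read_state(); print(round(s["time_s"],2),s["tool_pos"].round(1),s["wrist_force"].round(1)); arm.read_camera("top")
jig()
E
```

```text
17.6 [592.5  -3.    4.6] [-10.   -4.8   4.8]
17.65 [592.7  -2.9   4.6] [-10.6  -4.7   6.1]
17.7 [592.4  -3.    4.6] [-9.6 -5.3  5.7]
17.75 [592.3  -3.    4.6] [-9.2 -4.7  6. ]
t 17.8 pos [592.3  -3.    4.6] yaxis [ 0.22  -0.975 -0.   ] q6 [-0.12  1.23]
shift cm [-0.41  0.01  0.  ] turn [-0.   0.1  0.1]
F [-9.7 -5.   5.7] gap 0.4
jig x,y -32.9 0.8 Fpush 10.6
```

The push is about 10.5 N along the jig axis and holding. I'll check flushness visually.

```bash
python3 - <<'E'
from h import *
d=shot("wrist","w6"); d2=shot("scene","s6")
a=np.load("pics/w6.npz")["im"]; u,v=proj(d,(650,10,60)).astype(int); print(u,v)
x0,y0=min(max(0,u-60),392),min(max(0,v-60),264); A=cv2.resize(a[y0:y0+120,x0:x0+120],(400,400),interpolation=cv2.INTER_CUBIC)
b=np.load("pics/s6.npz")["im"]; u,v=proj(d2,(640,8,60)).astype(int); B=cv2.resize(b[v-40:v+40,u-40:u+40],(400,400),interpolation=cv2.INTER_CUBIC)
cv2.imwrite("pics/m6.png",np.hstack([A,B])); jig()
E
```

```text
256 137
t 17.9 pos [592.3  -3.    4.6] yaxis [ 0.22  -0.975 -0.   ] q6 [-0.12  1.23]
shift cm [-0.41  0.01  0.  ] turn [-0.   0.1  0.1]
F [-9.4 -4.3  5.5] gap 0.3
jig x,y -33.0 0.8 Fpush 10.1
```

View pics/m6.png

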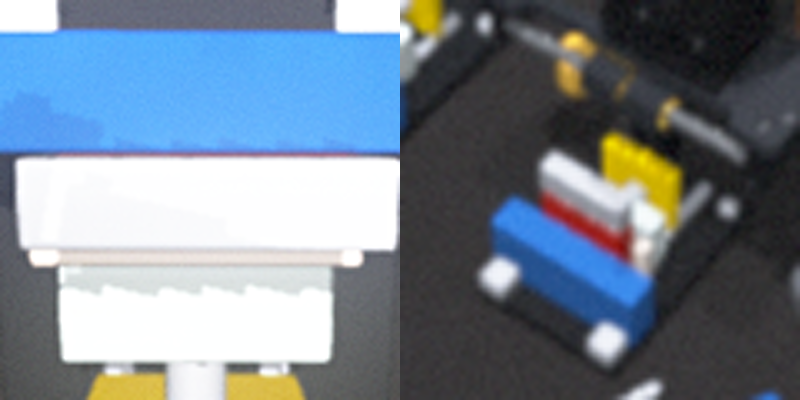

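The spacer lies against the stop with no visible gap, and the tile sits tight and parallel behind it. The push is steady at about 10 N, so I'm handing in.

```bash
python3 -c "
from h import *
print(arm.close_job()); jig()"
```

```text
the job is handed in; nothing more can be done
None
the job is handed in; nothing more can be done
```

The red spacer is standing in the middle jig, the one with the wide gap, and that jig's yellow pad was still held pressed when I handed in at about 18 s.

- **First grasp failed:** the fingers closed on nothing. The pictures showed the real fingertips about 30 mm above the reported tool position. I corrected for that and the second grasp held, with the fingers 12 mm apart.
- **Placing the spacer:** it went down freely, and the height stopped at 34.3 mm, against about 34 mm expected when seated. Wrist force stayed small until a brief 3.5 N just before release. A picture after release showed the spacer upright in the gap with the tile not moved.
- **Pushing the pad:** I pushed with the shut fingers. The last force readings along the jig were 10.6 and 10.1 N. There was also about 5.5 N upward and 2–3 N sideways, probably friction of the fingers on the pad.
- **Final picture:** the spacer was against the stop, with the tile tight and parallel behind it. The tile's travel was judged from the pictures and the force, not measured directly.
- **Rest of the bench:** I saw no sign of anything else being moved, but I took no final full view of the bench.

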